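# Park the long file case behind the lamp post

### The arm

A 7-joint arm with a two-finger parallel gripper is mounted at the origin on the work surface. World frame = base frame: x ahead of the robot, y to its left, z up, the work surface at z = 0. Lengths are in m, angles in rad, forces in N, time in s.
With the tool pointing down it reaches from about 0.425 to 0.825 m from the base axis. Payload 3.6 kg.
Tool frame: the origin (TCP) lies midway between the tips of the shut fingers; the grasp point (between the pads) lies 19 mm behind it; z points along the fingers, y is the direction in which the jaws open and shut (so a half turn about z gives the same grasp; the last joint's range is limited). The gripper opens to 93 mm and grips with 3 to 60 N. Pads are 15 mm wide; open, the fingers measure 128 mm over their backs; the gripper's body (75 mm by 188 mm) begins 65 mm behind the grasp point.
Start: joints at [1.157, 0.615, -0.013, 1.423, 0.008, 1.103, -0.04], TCP at [0.245, -0.602, 0.183] pointing down, gripper open.
Joint ranges: [-3.12, 3.12], [-0.3, 2.06], [-1.34, 1.32], [0.26, 2.42], [-1.36, 4.5], [0.01, 1.98], [-2.84, 2.84]. Speed limits (rad/s): [2.79, 2.79, 3.14, 3.14, 3.14, 3.14, 3.14].

### API

Orientations are given as a 3x3 rotation matrix whose columns are the frame's x, y, z axes.
In Python, from bench import arm, vision gives the robot as it stands.
- The arm moves only by the tool carry_out, never from a script. Its argument "targets" is a list that holds one entry, the list of rows, each a list of 7 numbers: the shift along the world's x, y, z in mm, then the turn, a rotation vector about the world's x, y, z in degrees, then the opening, from 0 (shut) to 1 (fully open). A call has 1 to 10 rows; each row is the pose to reach, as a shift and turn from the pose commanded when the call began; what a row does not reach only later rows make up. A row lasts 1/12 s, in which the tool goes at most 41.7 mm and 7.16 degrees, less where a joint would pass 70% of its speed; a pose out of reach is approached as far as the arm can. A call with a gripper value outside its range is refused whole. The fingers move at their own pace and stop on an object; "force" is the grip in N (left out, the last holds). Time passes only in rows, so rows that repeat a pose let the fingers close. It gives the time, the measured TCP pose, the force and the opening at its end, in the units of the state.
- arm.get_obs(): the state, without advancing time (a new reading comes with each control period).
- vision.read_camera(name): name is "scene" or "top"; returns a dict with "img" (420x560x3 uint8, red, green, blue), "fx", "fy", "cx", "cy" (pixels), "k1" (the pictures are not rectified: a ray, as slopes to the right and down, at radius r is drawn at 1 + k1 r^2 times it, then the intrinsics apply), "T" (4x4, takes a point from camera to world coordinates). Camera axes: x right, y up, looking along -z (the intrinsics and any distortion apply to the point x, -y, -z); pixel columns grow to the right and rows downward; lengths in m; the calibration is good to about 2 mm. A picture is of the moment at which its call begins. There is no depth.
- arm.job_done(): hands the job in, once; it reports no verdict.
The state is a dict: "clock": time; "joints": joint angles; "qvel": joint speeds; "tau": joint torques, N m; "ee_pos": TCP position; "tool_rot": TCP orientation; "force": force on the tool from outside, world axes, zero at the start; "wrist_torque": the same for the moment, N m; "gripper_width": finger opening in m.
Only numpy, scipy, OpenCV 4.12 (cv2) and the standard library are available. Lean on these libraries where they do the work, as an engineer would, in place of code of your own. Each camera call takes 0.05 s, during which the arm holds its last target.

### The job

Put the long file case away in the three-sided desk bay by pushing it along the table with the fingertips only: angle it by pushing one end, slip that end in behind the short lamp post, then push the other end round until the whole case lies snugly along the bay's back wall. Do not lift, carry or tip the case, and leave the pump bottle, the jar and the buffer block where they are.

Things in the scene. Friction and masses are not known exactly. Their poses are not given: they have to be found in the camera images.
- case: Loose long closed box of grey plastic for nail files, 36 x 200 x 30 mm (x, y, height), 0.18 to 0.35 kg, sliding flat on the table with friction. Origin at the centre of its underside; its own y axis runs along its length, z up. At the start it lies outside the bay, between the bay and the robot, its y axis within 0.3 rad of the bay's y axis.
- case_left (a point): Centre of the case's +y end face, 15 mm above its underside
- case_right (a point): Centre of the case's -y end face, 15 mm above its underside
- bay: Fixed three-sided bay of aluminium walls 8 mm thick and 30 mm high on the table. Inside it is 270 mm long (its y axis) and 100 mm deep (its x axis). Origin on the table at the centre of the inside: the back wall's inner face is at own x = +50 mm, the two end walls' inner faces at own y = +135 and -135 mm, and the side at own x = -50 mm, towards the robot, is open. The grey floor of the bay is level with the table.
- post: Fixed steel lamp-socket post, upright cylinder 25 mm in diameter and 45 mm high, standing in the open side of the bay off its middle: at bay x = -40 mm, bay y between +48 and +60 mm. Origin at the centre of its foot. It leaves 77 to 78 mm between itself and the back wall, and less than the case's length between itself and the -y end wall, so the case cannot go in sideways: its +y end has to go in behind the post.
- pump_bottle: Loose closed bottle of clear plastic, 48 mm in diameter, 110 mm high, standing outside the bay's -y end wall; origin at the centre of its underside. Not to be disturbed.
- gel_jar: Loose jar, 48 mm in diameter, 40 mm high, standing outside the bay's +y end wall; origin at the centre of its underside. Not to be disturbed.
- buffer_block: Loose white buffer block 95 x 27 x 27 mm (own x, y, z) lying on the table on the +y side, nearer the robot than the jar; origin at the centre of its underside. Not to be disturbed.
Not all that is in view belongs to the job. Of the things that look like the case, the largest one is meant.

How it is judged:
By the outcome, as a careful person would: the job done as asked, in the order asked, and still so for the second after the job is handed in, with the robot touching nothing.
It also fails if it takes over 70 s, if anything falls off the work surface, if the arm or the gripper's body presses on something with over 40 N, if the wrist force passes 120 N, or if a joint passes its speed limit or range.

## Working session

There is one attempt and no reset: what is moved stays moved. The work goes in short steps, Python scripts to look and compute and a tool call to move; the robot and the scene stay as the last step left them, time stands still between calls to the robot, and variables do not carry over. Pictures are saved under pics/ and viewed, and the job is handed in when it is done.

Besides the shell and the picture viewer there is one more tool, called after ">>>" as a command line: name --argument value ..., lists and objects as JSON in quotes. carry_out: Moves the arm, as the interface text tells. Its arguments: {"type":"object","properties":{"targets":{"type":"array","items":{"type":"array","items":{"type":"array","items":{"type":"number"}}}},"force":{"type":"number"}},"required":["targets"]}

```bash
mkdir -p pics; ls; python3 - <<'E'
from bench import arm, vision
import cv2
o=arm.get_obs(); print(o['clock'],o['ee_pos'],o['tool_rot'],o['force'],o['gripper_width'])
for n in('scene','top'):
    d=vision.read_camera(n); cv2.imwrite(f'pics/{n}0.png',cv2.resize(d['img'][:,:,::-1],(784,588),interpolation=cv2.INTER_CUBIC))
    print(n,{k:d[k] for k in('fx','fy','cx','cy','k1')}); print(d['T'].round(3))
E
```

```text
pics
0.0 [ 0.24490799 -0.60115808  0.18168222] [[ 9.26078926e-01  3.77328616e-01 -9.68755321e-04]
 [ 3.77329859e-01 -9.26076014e-01  2.32240762e-03]
 [-2.08302138e-05 -2.51627306e-03 -9.99996834e-01]] [-0.74860156 -0.52447678 -0.0623463 ] 0.0926381057232454
scene {'fx': 536.472718211237, 'fy': 536.472718211237, 'cx': 275.40007732401114, 'cy': 205.42812023536413, 'k1': -0.12258795046461092}
[[-0.489 -0.587  0.645  1.206]
 [ 0.872 -0.315  0.374  0.425]
 [-0.017  0.745  0.666  0.73 ]
 [ 0.     0.     0.     1.   ]]
top {'fx': 542.7180281298926, 'fy': 542.7180281298926, 'cx': 279.76582791941877, 'cy': 209.97148301485868, 'k1': -0.17044379365709902}
[[-0.021  0.996 -0.085  0.428]
 [-1.    -0.02   0.018  0.06 ]
 [ 0.016  0.085  0.996  1.083]
 [ 0.     0.     0.     1.   ]]
```

View pics/top0.png

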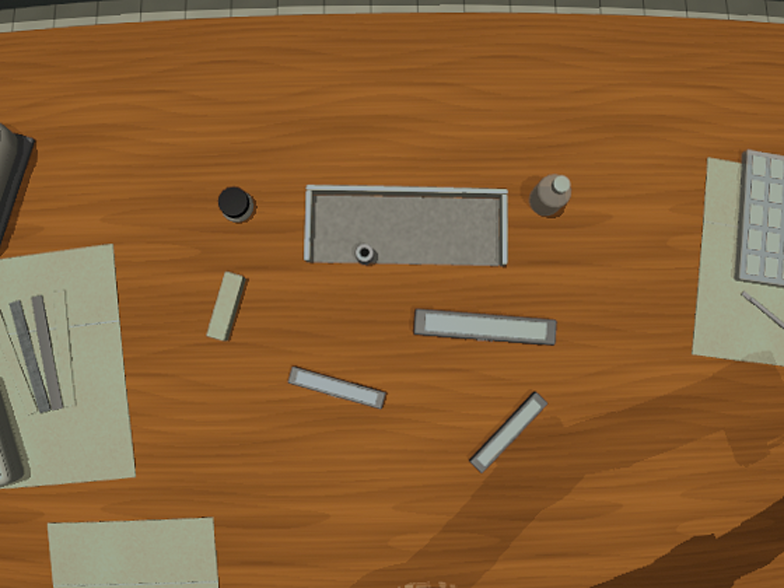

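View pics/scene0.png

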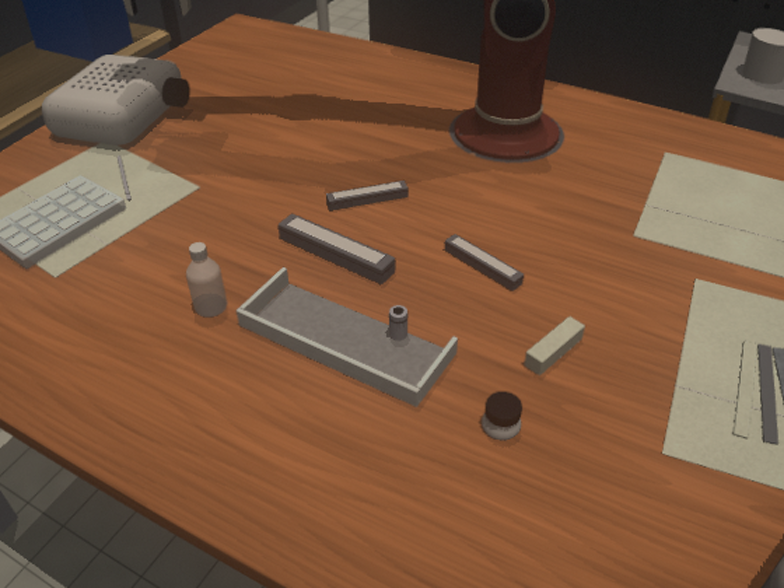

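Top view (784x588 enlargement): there are three case-like boxes, at (485,327), (337,387) and (508,432). The first is clearly the largest and lies between the bay and the robot, so it fits the description. The bay spans (305–507, 187–265), with the post at (365,254), the jar at (235,205), the bottle at (552,195) and the buffer block at (226,306). I'll measure these and confirm the case in a crop.

```bash
cat > h.py <<'E'
from bench import arm, vision
import cv2, numpy as np
def ray(d,uv):
    K=np.array([[d['fx'],0,d['cx']],[0,d['fy'],d['cy']],[0,0,1.]])
    n=cv2.undistortPoints(np.array(uv,float).reshape(-1,1,2),K,np.array([d['k1'],0,0,0,0.])).reshape(-1,2)
    v=np.c_[n[:,0],-n[:,1],-np.ones(len(n))]@d['T'][:3,:3].T
    return d['T'][:3,3],v
def onplane(d,uv,z):
    o,v=ray(d,uv); return o+v*((z-o[2])/v[:,2])[:,None]
def project(d,P):
    T=np.linalg.inv(d['T']); q=np.atleast_2d(P)@T[:3,:3].T+T[:3,3]
    n=np.c_[q[:,0]/-q[:,2],-q[:,1]/-q[:,2]]; r=(n**2).sum(1)[:,None]; n=n*(1+d['k1']*r)
    return np.c_[d['fx']*n[:,0]+d['cx'],d['fy']*n[:,1]+d['cy']]
def notwood(img):
    hsv=cv2.cvtColor(img,cv2.COLOR_RGB2HSV); return ((hsv[:,:,1]<95)*255).astype(np.uint8)
E
python3 - <<'E'
from h import *
d=vision.read_camera('top'); im=d['img']; np.save('top0.npy',im)
c=im[120:345,140:410]
cv2.imwrite('pics/crop0.png',cv2.resize(c[:,:,::-1],None,fx=2.6,fy=2.6,interpolation=cv2.INTER_CUBIC)[:600,:800])
m=notwood(im)
cs,_=cv2.findContours(m,cv2.RETR_EXTERNAL,cv2.CHAIN_APPROX_NONE)
for c in cs:
    a=cv2.contourArea(c)
    if a<200: continue
    r=cv2.minAreaRect(c); b=cv2.boxPoints(r)
    if 100<r[0][0]<420:
        print(np.round(r[0],1),np.round(r[1],1),round(r[2],1),a); print(onplane(d,b,0.03)[:,:2].round(4).tolist())
E
```

```text
[362.7 308.3] [13.1 68.9] 43.5 842.0
[[0.2848, -0.0593], [0.3788, -0.1545], [0.3606, -0.1729], [0.2667, -0.0775]]
[240.  276.6] [69.6 12.8] 15.6 789.0
[[0.3971, 0.1888], [0.4208, 0.1817], [0.3822, 0.0527], [0.3586, 0.0599]]
[346.  233.3] [101.3  18.7] 4.5 1749.5
[[0.461, 0.0132], [0.4972, 0.0095], [0.4773, -0.1889], [0.4408, -0.1847]]
[161.  218.5] [15.8 48.3] 16.7 696.5
[[0.4651, 0.3024], [0.5553, 0.2746], [0.5457, 0.2447], [0.4557, 0.2725]]
[168.2 145.4] [25.  22.4] 63.4 435.0
[[0.6635, 0.2907], [0.6827, 0.2506], [0.6368, 0.2281], [0.6177, 0.2679]]
[289.7 160.3] [145.3  56.2] 0.7 7867.0
[[0.564, 0.1635], [0.6761, 0.1612], [0.6676, -0.1272], [0.5549, -0.1214]]
[393.3 138.2] [23.3 32.5] 45.0 595.5
[[0.6503, -0.1483], [0.6971, -0.1973], [0.663, -0.2294], [0.6166, -0.1801]]
[279.5  11. ] [ 22. 559.] 90.0 6519.0
[[0.99, 0.6425], [0.974, -0.5907], [0.92, -0.582], [0.9367, 0.6364]]
```

View pics/crop0.png

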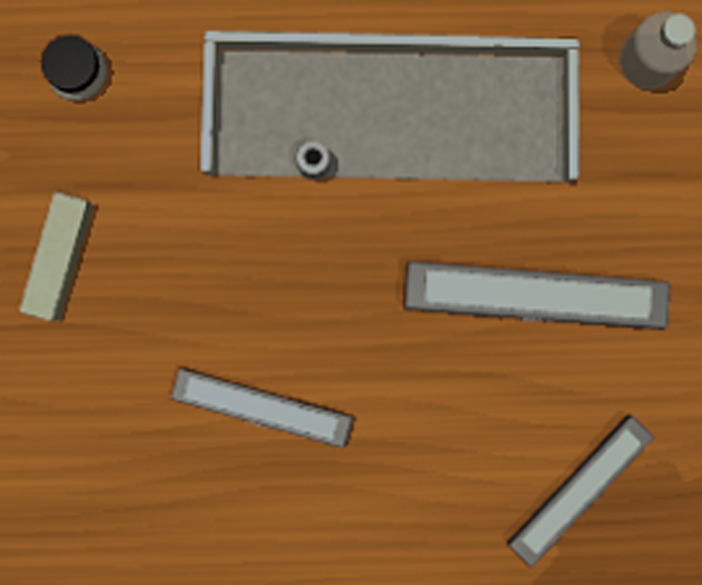

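The crop confirms it: the box at crop (537,295) measures 200 x 36 mm, while the other two are only about 134 x 26 mm. Next I'll measure the bay precisely.

```bash
python3 - <<'E'
from h import *
d=vision.read_camera('top')
f=lambda p:np.array(p)/2.6+np.array([140,120])
# outer top corners: back-left, back-right, front-right, front-left
P=onplane(d,f([(205,32),(580,40),(577,184),(201,173)]),0.03)[:,:2]; print('bay outer',P.round(4).tolist())
print('len',np.linalg.norm(P[0]-P[1]),np.linalg.norm(P[3]-P[2]),'dep',np.linalg.norm(P[0]-P[3]),np.linalg.norm(P[1]-P[2]))
print('post',onplane(d,f([(314,157)]),0.045)[:,:2])
print('jar',onplane(d,f([(70,63)]),0.04)[:,:2],'bottle',onplane(d,f([(679,30)]),0.11)[:,:2])
# inner edges top z=.03
print('inner',onplane(d,f([(216,42),(568,48)]),0.03)[:,:2].round(4).tolist())
# second view
s=vision.read_camera('scene')
g=lambda p:np.array(p)/1.4
Q=onplane(s,g([(418,397),(238,312),(287,271),(457,339)]),0.03);print('scene: outer?',Q.round(4).tolist())
print('case scene',onplane(s,g([(279,226),(292,216),(394,262),(382,272)]),.03)[:,:2].round(4).tolist())
print('post scene',onplane(s,g([(398,312)]),.045)[:,:2], onplane(s,g([(398,337)]),0)[:,:2])
E
```

```text
bay outer [[0.674, 0.1584], [0.663, -0.1278], [0.552, -0.1212], [0.5658, 0.1623]]
len 0.2863965812572492 0.2837860976518669 dep 0.10825481592223404 0.11115838382540515
post [[0.57408359 0.07681552]]
jar [[0.65037058 0.2598922 ]] bottle [[ 0.65177693 -0.18526529]]
inner [[0.666, 0.15], [0.6568, -0.1183]]
scene: outer? [[0.6824, 0.1631, 0.03], [0.667, -0.121, 0.03], [0.5643, -0.111, 0.03], [0.5719, 0.1627, 0.03]]
case scene [[0.4815, -0.1841], [0.4504, -0.181], [0.4739, 0.0154], [0.5016, 0.011]]
post scene [[0.57731711 0.07846871]] [[0.57924566 0.07922735]]
```

Case axis is at about -0.10 rad and bay axis at about -0.04 rad, with the bay origin near (0.610, 0.018) and the post near (0.575, 0.077). All the sizes match the description. I'll move over with the fingers shut and the jaw axis parallel to the case.

>>> carry_out --targets '[[[25,32,0,0,0,-3,0],[50,64,0,0,0,-6,0],[75,96,0,0,0,-9,0],[100,128,0,0,0,-12,0],[125,160,0,0,0,-15,0],[150,192,0,0,0,-18,0],[175,224,0,0,0,-21,0],[200,256,0,0,0,-24,0],[220,288,0,0,0,-27,0],[235,320,0,0,0,-28,0]]]' --force 20

```text
clock: 1.08
ee_pos: [0.4822, -0.2796, 0.1828]
tool_rot: [[0.995, -0.102, 0.001], [-0.102, -0.995, 0.0], [0.001, -0.0, -1.0]]
force: [-0.0, 0.0, 0.1]
gripper_width: 0.0312
```

>>> carry_out --targets '[[[-5,38,0,0,0,0,0],[-10,76,0,0,0,0,0],[-15,114,0,0,0,0,0],[-22,152,0,0,0,0,0],[-30,190,0,0,0,0,0],[-40,228,0,0,0,0,0],[-47,262,0,0,0,0,0],[-50,275,-30,0,0,0,0],[-50,275,-65,0,0,0,0],[-50,275,-100,0,0,0,0]]]'

```text
clock: 1.92
ee_pos: [0.4313, -0.0052, 0.0828]
tool_rot: [[0.995, -0.098, 0.004], [-0.098, -0.995, 0.001], [0.004, -0.001, -1.0]]
force: [0.2, -0.9, -0.8]
gripper_width: 0.0005
```

>>> carry_out --targets '[[[0,0,-25,0,0,0,0],[0,0,-45,0,0,0,0],[0,0,-60,0,0,0,0],[0,0,-70,0,0,0,0],[0,0,-70,0,0,0,0]]]'

```text
clock: 2.33
ee_pos: [0.429, -0.0069, 0.0112]
tool_rot: [[0.995, -0.102, -0.004], [-0.102, -0.995, -0.0], [-0.004, 0.0, -1.0]]
force: [0.3, -0.4, -0.6]
gripper_width: 0.0004
```

```bash
cat > shot.py <<'E'
from h import *
import sys
def loc(d,show=None):
    # case: bright lid top at z=.03
    pass
n=sys.argv[1]
for c in sys.argv[2:]:
    d=vision.read_camera(c); im=d['img']
    crop=im[110:290,150:420] if c=='top' else im[120:320,130:430]
    cv2.imwrite(f'pics/{n}_{c}.png',cv2.resize(crop[:,:,::-1],None,fx=2.6,fy=2.6,interpolation=cv2.INTER_CUBIC))
o=arm.get_obs(); print(o['clock'],o['ee_pos'].round(4),o['force'].round(2),o['gripper_width'])
E
python3 shot.py a scene top
```

```text
2.4333 [ 0.4303 -0.0069  0.0129] [-0.13 -0.12  0.92] 0.00043887942961505093
```

View pics/a_scene.png

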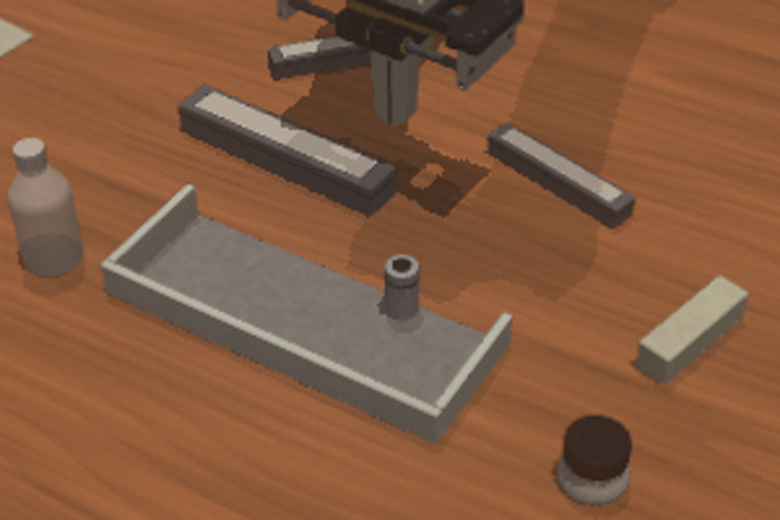

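View pics/a_top.png

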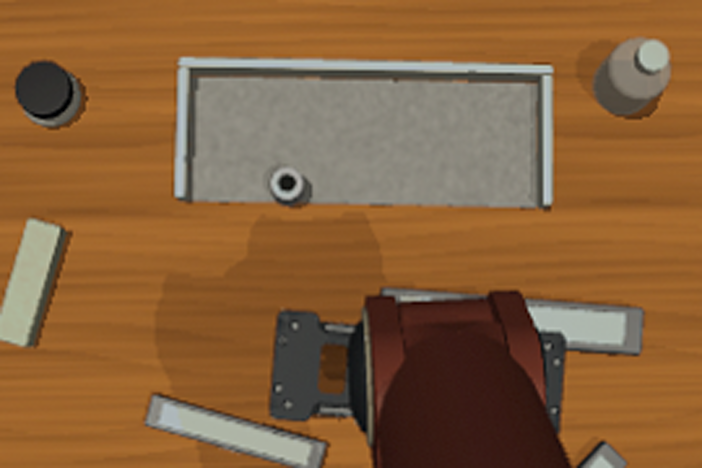

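Scene crop: the fingertips (395,105) stand just behind the case's +y end (375,180), clear of everything. Now I'll push that end forward, turning the tool along with it.

>>> carry_out --targets '[[[8,0,0,0,0,0,0],[15,0,0,0,0,0,0],[20,0,0,0,0,0,0],[25,0,0,0,0,-2,0],[30,0,0,0,0,-4,0],[35,0,0,0,0,-6,0],[40,-1,0,0,0,-8,0],[45,-2,0,0,0,-10,0],[50,-3,0,0,0,-12,0],[55,-4,0,0,0,-14,0]]]'

```text
clock: 3.27
ee_pos: [0.4856, -0.0111, 0.0128]
tool_rot: [[0.939, -0.343, -0.0], [-0.343, -0.939, -0.0], [-0.0, 0.0, -1.0]]
force: [0.2, -0.5, 0.2]
gripper_width: 0.0007
```

```bash
python3 shot.py b scene top
```

```text
3.3667 [ 0.4864 -0.0112  0.0129] [ 0.93 -0.42 -0.26] 0.0005131246923777064
```

View pics/b_scene.png

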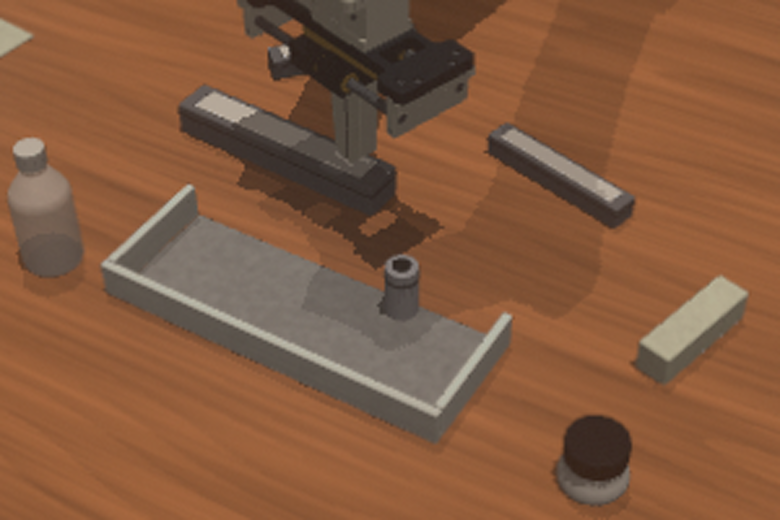

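View pics/b_top.png

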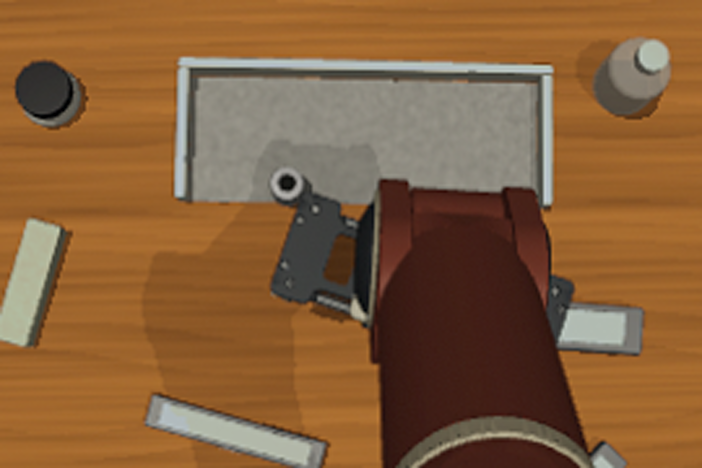

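```bash
python3 - <<'E'
from h import *
o=arm.get_obs();d=vision.read_camera('scene');im=d['img']
p=o['ee_pos']; print(p, project(d,[p,p+[0,0,.0171],p+[0,0,.03]]))
for z in(0.013,.03,.06): print(z,onplane(d,[(266.5,181.5)],z))
cv2.imwrite('pics/c.png',cv2.resize(im[130:230,190:310][:,:,::-1],None,fx=6,fy=6,interpolation=cv2.INTER_CUBIC))
print(project(d,[[.461,.0132,.03],[.4972,.0095,.03],[.4773,-.1889,.03],[.4408,-.1847,.03],[.4972,.0095,.0]]))
E
```

```text
[ 0.48638779 -0.01120045  0.01285048] [[267.26974926 193.06424409]
 [267.04418552 186.68682834]
 [266.87111679 181.7884838 ]]
0.013 [[ 0.45467832 -0.03133478  0.013     ]]
0.03 [[ 0.47248348 -0.02050861  0.03      ]]
0.06 [[ 0.50390434 -0.00140362  0.06      ]]
[[283.51116984 183.27219905]
 [273.27315842 192.80892762]
 [198.59035586 159.78121443]
 [209.66790715 151.55506274]
 [273.55895108 203.95170517]]
```

View pics/c.png

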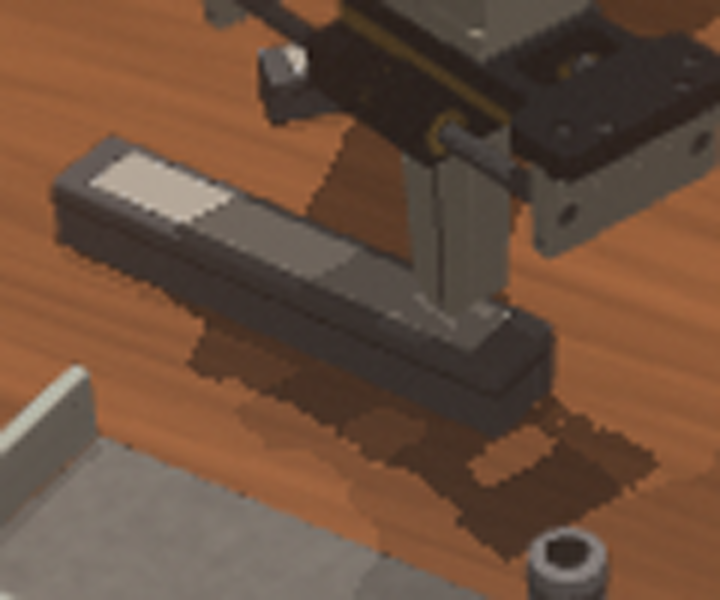

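```bash
python3 - <<'E'
from h import *
d=vision.read_camera('scene')
p=np.array([.4303,-.0069,.0129])
for dz in(0,.0171,.03):
    q=project(d,[p+[0,0,dz]])[0]; print(dz,q,(q-[130,120])*2.6)
o=arm.get_obs(); print(o['clock'],o['joints'].round(3),o['tau'].round(2),o['wrist_torque'].round(2))
im=cv2.imread('pics/a_scene.png')[60:200,300:460]; cv2.imwrite('pics/c2.png',cv2.resize(im,None,fx=4,fy=4,interpolation=cv2.INTER_CUBIC))
E
```

```text
0 [282.18824435 178.55924231] [395.68943532 152.25403   ]
0.0171 [282.11847286 172.23565107] [395.50802942 135.81269279]
0.03 [282.06475911 167.3823347 ] [395.36837369 123.19407022]
3.4667 [-0.074  0.626  0.076  2.065 -0.102  0.454 -1.837] [-0.000e+00 -3.778e+01  1.190e+00 -8.400e+00  0.000e+00 -1.100e-01
 -1.000e-02] [ 0.11 -0.01  0.04]
```

View pics/c2.png

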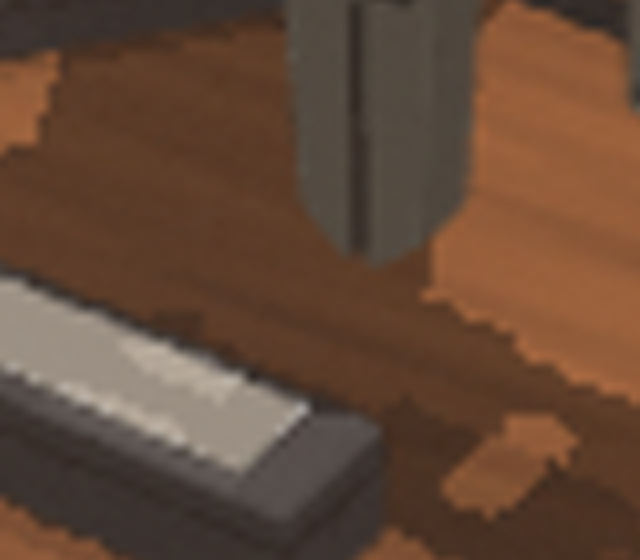

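Check failed: the case hasn't moved, and the fingertip tip appears at about z≈0.04 in the scene view although the reading says 0.013. The tips passed over the lid, so the real tips sit about 27 mm higher than reported. I'll back off, then lower slowly while watching the force.

>>> carry_out --targets '[[[-15,1,5,0,0,4,0],[-30,2,5,0,0,8,0],[-45,3,5,0,0,11,0],[-56,4,5,0,0,14,0],[-60,4,5,0,0,14,0],[-60,4,0,0,0,14,0],[-60,4,0,0,0,14,0]]]'

```text
clock: 4.05
ee_pos: [0.4256, -0.007, 0.0124]
tool_rot: [[0.995, -0.103, 0.0], [-0.103, -0.995, 0.0], [0.0, -0.0, -1.0]]
force: [0.2, -0.3, 0.0]
gripper_width: 0.0009
```

>>> carry_out --targets '[[[0,0,-2,0,0,0,0],[0,0,-4,0,0,0,0],[0,0,-6,0,0,0,0],[0,0,-8,0,0,0,0],[0,0,-8,0,0,0,0]]]'

```text
clock: 4.47
ee_pos: [0.4252, -0.0069, 0.0044]
tool_rot: [[0.995, -0.102, -0.001], [-0.102, -0.995, -0.0], [-0.001, 0.0, -1.0]]
force: [-0.5, 0.5, -0.3]
gripper_width: 0.0005
```

```bash
python3 shot.py d scene top; python3 - <<'E'
from h import *
d=vision.read_camera('scene');o=arm.get_obs()
p=o['ee_pos']
for z in(0,.01,.02,.03,.04):
    q=project(d,[[p[0],p[1],z]])[0]; print(z,(q-[200,120])*6)
cv2.imwrite('pics/d2.png',cv2.resize(d['img'][120:220,200:320][:,:,::-1],None,fx=6,fy=6,interpolation=cv2.INTER_CUBIC))
E
```

```text
4.5667 [ 0.4252 -0.0069  0.0047] [-0.26 -0.87 -0.76] 0.0007852432131930754
0 [500.1234077  371.54276831]
0.01 [499.92286102 349.7866791 ]
0.02 [499.71945724 327.78145639]
0.03 [499.51314382 305.52357093]
0.04 [499.30386711 283.00944913]
```

View pics/d2.png

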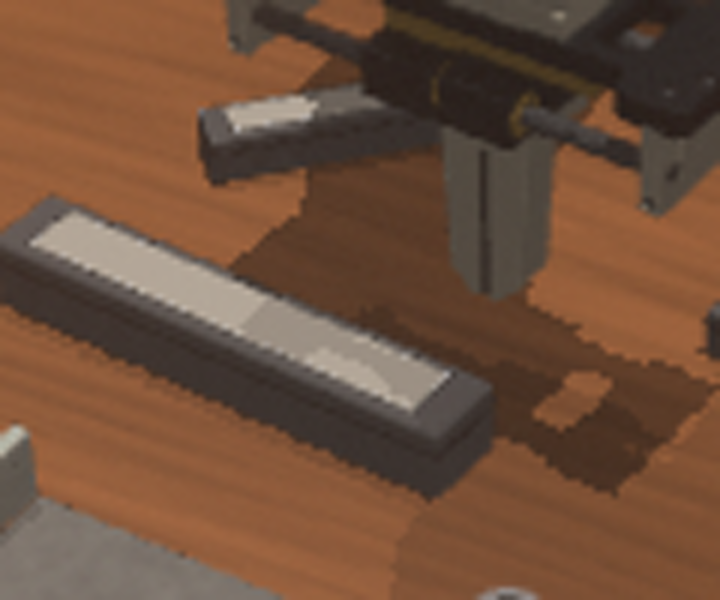

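The tip is now at about z≈0.033 at (495,297), with the reading at 0.005, so the offset is about 28 mm. I'll go down another 20 mm in small steps.

>>> carry_out --targets '[[[0,0,-3,0,0,0,0],[0,0,-6,0,0,0,0],[0,0,-9,0,0,0,0],[0,0,-12,0,0,0,0],[0,0,-12,0,0,0,0]]]'

```text
clock: 5.03
ee_pos: [0.4248, -0.0069, -0.0078]
tool_rot: [[0.995, -0.102, -0.001], [-0.102, -0.995, 0.0], [-0.001, 0.0, -1.0]]
force: [-0.3, -0.3, 0.8]
gripper_width: 0.0003
```

>>> carry_out --targets '[[[0,0,-2,0,0,0,0],[0,0,-4,0,0,0,0],[0,0,-6,0,0,0,0],[0,0,-8,0,0,0,0],[0,0,-8,0,0,0,0]]]'

```text
clock: 5.45
ee_pos: [0.425, -0.0069, -0.0155]
tool_rot: [[0.995, -0.102, -0.001], [-0.102, -0.995, 0.0], [-0.001, 0.0, -1.0]]
force: [0.8, 1.0, 0.4]
gripper_width: 0.0008
```

```bash
python3 - <<'E'
from h import *
d=vision.read_camera('scene');o=arm.get_obs()
p=o['ee_pos'];print(o['clock'],p,o['force'])
for z in(0,.01,.02,.03,.04):
    q=project(d,[[p[0],p[1],z]])[0]; print(z,(q-[200,120])*6)
cv2.imwrite('pics/d3.png',cv2.resize(d['img'][120:220,200:320][:,:,::-1],None,fx=6,fy=6,interpolation=cv2.INTER_CUBIC))
E
```

```text
5.5 [ 0.42503754 -0.00693139 -0.01535732] [0.57180635 0.78162729 0.16494164]
0 [500.43021862 371.22423744]
0.01 [500.23144859 349.46886994]
0.02 [500.02983879 327.46441733]
0.03 [499.82533686 305.20735182]
0.04 [499.61788934 282.69410133]
```

View pics/d3.png

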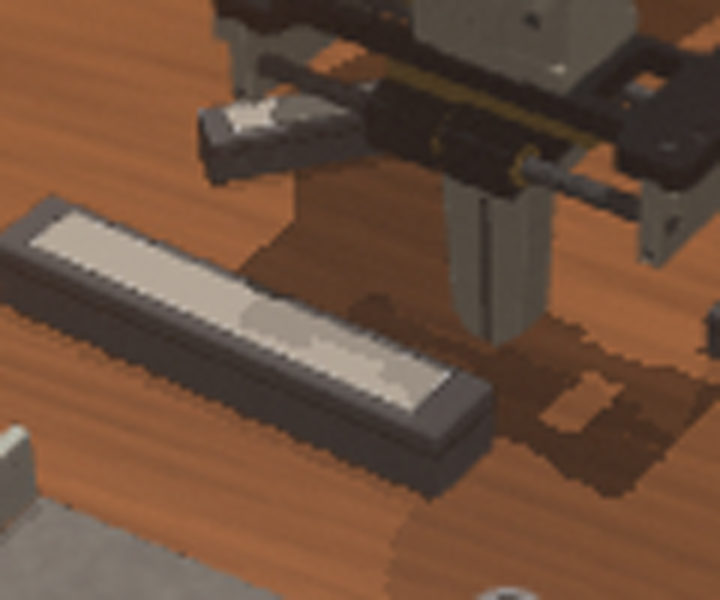

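The tip is now about 12 mm above the table (495,343). Repeat the push on the +y end.

>>> carry_out --targets '[[[8,0,0,0,0,0,0],[16,0,0,0,0,0,0],[22,0,0,0,0,0,0],[27,0,0,0,0,0,0],[32,0,0,0,0,-2,0],[37,0,0,0,0,-4,0],[42,-1,0,0,0,-6,0],[47,-1,0,0,0,-8,0],[52,-2,0,0,0,-10,0],[57,-3,0,0,0,-12,0]]]'

```text
clock: 6.33
ee_pos: [0.4831, -0.0099, -0.0152]
tool_rot: [[0.951, -0.309, 0.001], [-0.309, -0.951, 0.0], [0.001, -0.0, -1.0]]
force: [-1.1, 0.4, 0.1]
gripper_width: 0.0005
```

```bash
python3 shot.py e scene
```

```text
6.3833 [ 0.4846 -0.0102 -0.0151] [-0.01  0.74 -1.47] 0.0006179705367958149
```

View pics/e_scene.png

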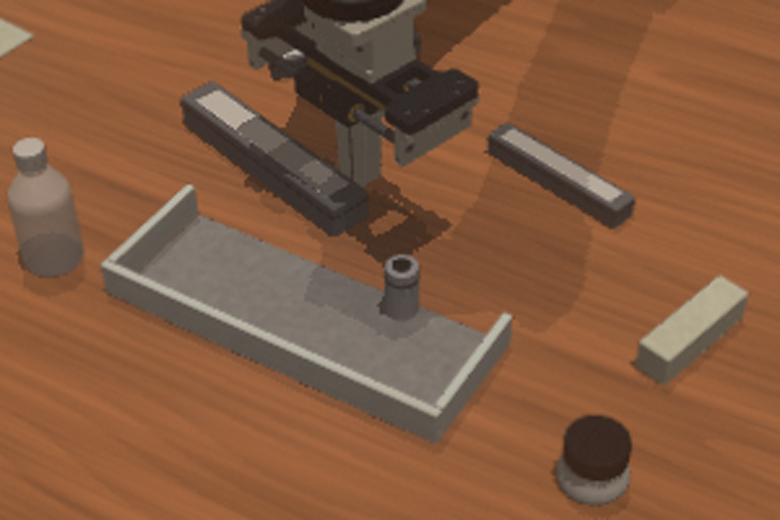

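The case is turning: its +y end is now at (345,215) in the crop. Keep pushing.

>>> carry_out --targets '[[[5,-1,0,0,0,-3,0],[10,-2,0,0,0,-5,0],[15,-4,0,0,0,-8,0],[20,-6,0,0,0,-10,0],[25,-8,0,0,0,-13,0],[25,-8,0,0,0,-13,0]]]'

```text
clock: 6.88
ee_pos: [0.5092, -0.0187, -0.015]
tool_rot: [[0.858, -0.514, 0.003], [-0.514, -0.858, -0.001], [0.003, -0.001, -1.0]]
force: [0.2, -0.5, -0.3]
gripper_width: 0.0006
```

>>> carry_out --targets '[[[-15,5,0,0,0,0,0],[-30,10,15,0,0,0,0],[-50,30,45,0,0,0,0],[-60,60,80,0,0,0,0],[-60,95,100,0,0,0,0],[-60,130,100,0,0,0,0],[-60,165,100,0,0,0,0],[-60,180,100,0,0,0,0]]]'

```text
clock: 7.55
ee_pos: [0.4478, 0.1682, 0.0859]
tool_rot: [[0.863, -0.506, 0.004], [-0.506, -0.863, 0.004], [0.001, -0.005, -1.0]]
force: [-0.1, -0.1, -0.0]
gripper_width: 0.0003
```

```bash
cat > loc.py <<'E'
from h import *
import sys
O=np.array([.610,.018]); xb=np.array([.9993,-.0384]); yb=np.array([.0384,.9993])
def tobay(p): q=np.asarray(p)[...,:2]-O; return np.stack([q@xb,q@yb],-1)*1000
if __name__=='__main__':
    d=vision.read_camera('top'); im=d['img']; n=sys.argv[1]
    cv2.imwrite(f'pics/{n}.png',cv2.resize(im[110:290,150:420][:,:,::-1],None,fx=2.6,fy=2.6,interpolation=cv2.INTER_CUBIC))
    m=notwood(im)
    cs,_=cv2.findContours(m,cv2.RETR_EXTERNAL,cv2.CHAIN_APPROX_NONE)
    for c in cs:
        a=cv2.contourArea(c)
        if a<300: continue
        P=onplane(d,c.reshape(-1,2),.03)[:,:2].astype(np.float32)*1000
        r=cv2.minAreaRect(P); 
        if 300<r[0][0]<700 and abs(r[0][1])<350:
            b=cv2.boxPoints(r)/1000
            print('ctr',np.round(r[0],1),'size',np.round(r[1],1),'ang',round(r[2],1),'bay ctr',tobay(np.array(r[0])/1000).round(1),'corners world',b.round(4).tolist())
    o=arm.get_obs(); print(o['clock'],o['ee_pos'].round(4),o['force'].round(1))
E
python3 loc.py f
```

```text
ctr [ 322.9 -116. ] size [ 25.6 133.7] ang 44.7 bay ctr [-281.8 -144.9] corners world [[0.26669999957084656, -0.07750000059604645], [0.36079999804496765, -0.17249999940395355], [0.3790000081062317, -0.15449999272823334], [0.2849000096321106, -0.05939999967813492]]
ctr [443.  128.8] size [202.6  91.3] ang 21.8 bay ctr [-171.1  104.3] corners world [[0.3319999873638153, 0.13359999656677246], [0.3659000098705292, 0.04879999905824661], [0.5540000200271606, 0.12399999797344208], [0.5200999975204468, 0.20880000293254852]]
ctr [533.9 272. ] size [38.8 54.1] ang 12.8 bay ctr [-85.8 250.9] corners world [[0.5090000033378601, 0.2939999997615814], [0.5210000276565552, 0.24130000174045563], [0.5587999820709229, 0.2498999983072281], [0.5468000173568726, 0.3025999963283539]]
ctr [650.2 259.3] size [51.3 44.3] ang 26.5 bay ctr [ 30.9 242.7] corners world [[0.6173999905586243, 0.2676999866962433], [0.6370999813079834, 0.2281000018119812], [0.6830000281333923, 0.250900000333786], [0.6632999777793884, 0.2906000018119812]]
ctr [595.3 -29.7] size [408.3 199.2] ang 67.1 bay ctr [-12.8 -48.3] corners world [[0.4242999851703644, -0.17919999361038208], [0.6078000068664551, -0.2565000057220459], [0.7663999795913696, 0.11969999969005585], [0.5828999876976013, 0.19699999690055847]]
ctr [ 656.7 -188.8] size [46.7 67.7] ang 43.3 bay ctr [  54.6 -204.8] corners world [[0.6165000200271606, -0.1800999939441681], [0.6629999876022339, -0.22939999401569366], [0.6969000101089478, -0.19740000367164612], [0.6504999995231628, -0.14810000360012054]]
7.6 [0.4476 0.1698 0.0854] [ 1.1  1.4 -0.3]
```

View pics/f.png

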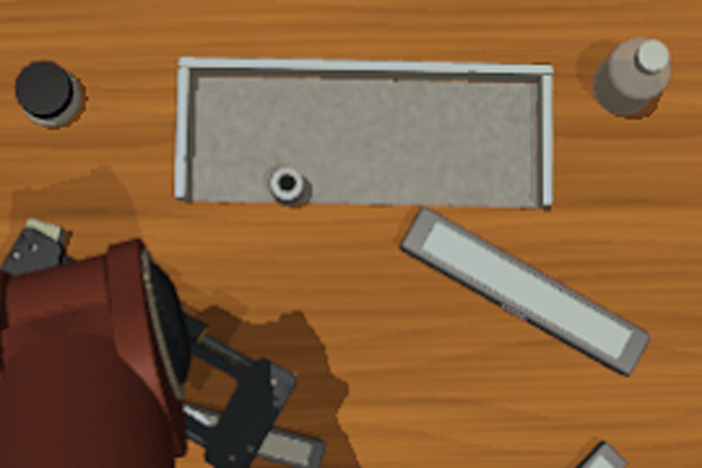

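The case is turned about 30°, with corners at crop (426,207), (649,335), (630,376) and (401,243). The post and bay are undisturbed.

```bash
cat > pts.py <<'E'
from loc import *
def case(pix,d,z=.03):
    P=onplane(d,np.array(pix)/2.6+np.array([150,110]),z)[:,:2]
    c=P.mean(0); u=(P[0]+P[3]-P[1]-P[2])/2; L=np.linalg.norm(u); u/=L; w=np.linalg.norm(P[0]+P[1]-P[2]-P[3])/2
    th=np.arctan2(u@xb,u@yb)
    print('L,w',L.round(4),w.round(4),'ctr',c.round(4),'u',u.round(3),'bay ctr',tobay(c).round(1),'theta',np.degrees(th).round(1))
    print('left',(c+.1*u).round(4),tobay(c+.1*u).round(1),'right',(c-.1*u).round(4),tobay(c-.1*u).round(1))
    n=np.array([np.cos(th),-np.sin(th)]); print('axis-to-post clearance', (n@tobay(c)-n@np.array([-40,57])-30.5).round(1))
E
python3 - <<'E'
from pts import *
case([(426,207),(649,335),(630,376),(401,243)],vision.read_camera('top'))
E
```

```text
L,w 0.1969 0.0336 ctr [ 0.4916 -0.1008] u [0.518 0.855] bay ctr [-113.8 -123.3] theta 29.0
left [ 0.5434 -0.0153] [-65.3 -35.8] right [ 0.4397 -0.1863] [-162.3 -210.7]
axis-to-post clearance -7.6
```

I need about 16 mm more clearance past the post, so I'll make a short broadside push with the two open fingertips, jaw parallel to the case.

>>> carry_out --targets '[[[1,-40,0,0,0,0,1],[2,-80,0,0,0,0,1],[3,-120,0,0,0,0,1],[4,-160,0,0,0,0,1],[5,-200,0,0,0,0,1],[6,-238,0,0,0,0,1],[7,-249,-25,0,0,0,1],[7,-249,-55,0,0,0,1],[7,-249,-85,0,0,0,1],[7,-249,-100,0,0,0,1]]]'

```text
clock: 8.48
ee_pos: [0.4519, -0.0896, -0.0175]
tool_rot: [[0.857, -0.516, -0.004], [-0.516, -0.857, -0.001], [-0.003, 0.003, -1.0]]
force: [-0.2, -0.3, 0.0]
gripper_width: 0.0622
```

```bash
python3 shot.py g scene
```

```text
8.5333 [ 0.4506 -0.0891 -0.0189] [ 0.63 -0.06 -1.54] 0.06662276973502068
```

View pics/g_scene.png

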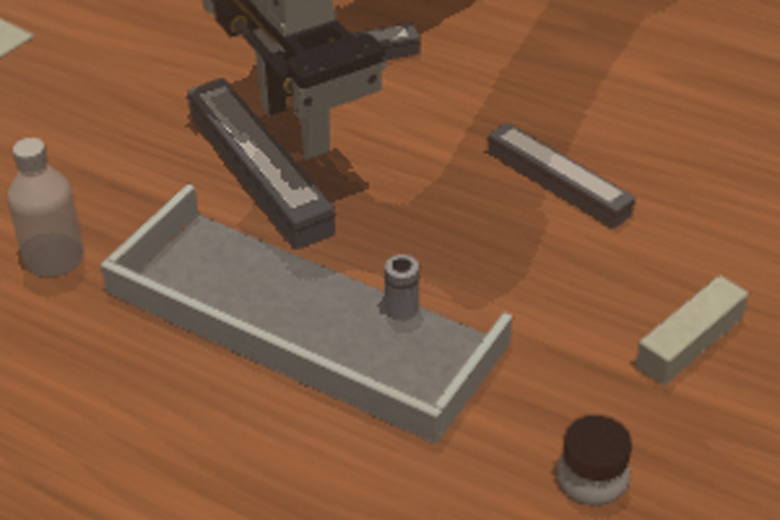

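>>> carry_out --targets '[[[5,-3,3,0,0,0,1],[9,-5,3,0,0,0,1],[12,-7,3,0,0,0,1],[15,-9,3,0,0,0,1],[18,-11,3,0,0,0,1],[21,-13,3,0,0,0,1],[25,-15,3,0,0,0,1],[29,-18,3,0,0,0,1],[33,-20,3,0,0,0,1],[33,-20,3,0,0,0,1]]]'

```text
clock: 9.37
ee_pos: [0.4891, -0.1079, -0.012]
tool_rot: [[0.858, -0.513, 0.003], [-0.513, -0.858, -0.001], [0.003, -0.0, -1.0]]
force: [-1.4, 1.3, -0.4]
gripper_width: 0.0928
```

>>> carry_out --targets '[[[-15,9,0,0,0,0,0],[-25,15,30,0,0,0,0],[-30,30,65,0,0,0,0],[-35,60,100,0,0,0,0],[-35,100,100,0,0,0,0],[-35,140,100,0,0,0,0],[-35,180,100,0,0,0,0],[-35,220,100,0,0,0,0],[-35,240,100,0,0,0,0]]]'

```text
clock: 10.12
ee_pos: [0.455, 0.1394, 0.0885]
tool_rot: [[0.862, -0.507, 0.007], [-0.507, -0.862, 0.004], [0.004, -0.007, -1.0]]
force: [0.4, -0.0, -0.5]
gripper_width: 0.0378
```

```bash
python3 loc.py i | tail -1
```

```text
10.1667 [0.4549 0.1426 0.0883] [0.2 1.9 0.3]
```

View pics/i.png

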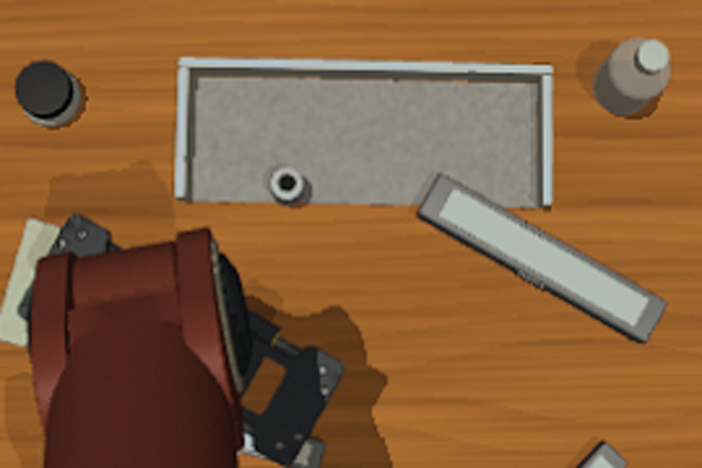

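The case moved broadside and its +y end is now over the bay floor. Corners: (440,173), (666,300), (646,343) and (416,212).

```bash
python3 - <<'E'
from pts import *
d=vision.read_camera('top')
case([(440,173),(666,300),(646,343),(417,212)],d)
print(tobay(onplane(d,np.array([[552,208],[545,208]])/2.6+[150,110],.03)).round(1))
E
```

```text
L,w 0.1978 0.0353 ctr [ 0.5164 -0.1136] u [0.511 0.859] bay ctr [ -88.4 -135.1] theta 28.5
left [ 0.5676 -0.0277] [-40.7 -47.3] right [ 0.4653 -0.1996] [-136.2 -223. ]
axis-to-post clearance 18.7
[[ -51.1 -142.1]
 [ -51.2 -136.7]]
```

Geometry is good: 18.7 mm clearance past the post and about 17 mm past the -y wall corner. Now go behind the -y end with the fingers shut and the jaw across the end face, then push along the case axis.

>>> carry_out --targets '[[[0,-20,0,0,0,7,0],[0,-50,0,0,0,14,0],[0,-80,0,0,0,21,0],[0,-110,0,0,0,28,0],[0,-140,0,0,0,35,0],[0,-170,0,0,0,42,0],[0,-200,0,0,0,49,0],[-2,-230,0,0,0,56,0],[-4,-260,0,0,0,63,0],[-6,-290,0,0,0,70,0]]]'

```text
clock: 11.05
ee_pos: [0.4472, -0.1611, 0.0882]
tool_rot: [[0.774, 0.633, 0.004], [0.633, -0.774, -0.002], [0.002, 0.004, -1.0]]
force: [0.3, -0.9, -0.1]
gripper_width: 0.0009
```

>>> carry_out --targets '[[[0,-30,0,0,0,7,0],[0,-60,0,0,0,14,0],[-2,-73,0,0,0,20,0],[-2,-76,-20,0,0,20,0],[-2,-76,-20,0,0,20,0]]]'

```text
clock: 11.47
ee_pos: [0.4424, -0.237, 0.0659]
tool_rot: [[0.519, 0.855, -0.001], [0.855, -0.519, -0.001], [-0.001, -0.001, -1.0]]
force: [0.3, 0.1, -0.6]
gripper_width: 0.0003
```

```bash
python3 -c "
from h import *
o=arm.get_obs();print(o['clock'],o['ee_pos'],o['tool_rot'][:,1],o['joints'].round(2))"
```

```text
11.4667 [ 0.44240616 -0.23696066  0.06586173] [ 0.8548263  -0.5189135  -0.00087769] [ 0.62  0.56 -0.25  1.97  0.23  0.64 -0.33]
```

>>> carry_out --targets '[[[0,0,-30,0,0,0,0],[0,0,-55,0,0,0,0],[0,0,-72,0,0,0,0],[0,0,-80,0,0,0,0],[5,9,-80,0,0,0,0],[11,19,-80,0,0,0,0],[15,25,-80,0,0,0,0],[18,30,-80,0,0,0,0],[21,35,-80,0,0,0,0],[24,40,-80,0,0,0,0]]]'

```text
clock: 12.3
ee_pos: [0.4681, -0.1946, -0.011]
tool_rot: [[0.514, 0.858, -0.0], [0.858, -0.514, -0.003], [-0.003, 0.001, -1.0]]
force: [-2.6, -4.9, 4.6]
gripper_width: 0.0005
```

>>> carry_out --targets '[[[3,5,0,0,0,0,0],[6,10,0,0,0,0,0],[9,15,0,0,0,0,0],[12,20,0,0,0,0,0],[15,25,0,0,0,0,0],[18,30,0,0,0,0,0],[21,35,0,0,0,0,0],[24,40,0,0,0,0,0],[24,40,0,0,0,0,0]]]'

```text
clock: 13.05
ee_pos: [0.4929, -0.153, -0.0112]
tool_rot: [[0.512, 0.859, 0.001], [0.859, -0.512, -0.001], [-0.0, 0.002, -1.0]]
force: [-1.8, -1.5, 0.8]
gripper_width: 0.0003
```

```bash
python3 shot.py j top scene
```

```text
13.15 [ 0.4928 -0.1529 -0.0116] [-0.93 -1.68  1.41] 0.00012915679565565904
```

View pics/j_top.png

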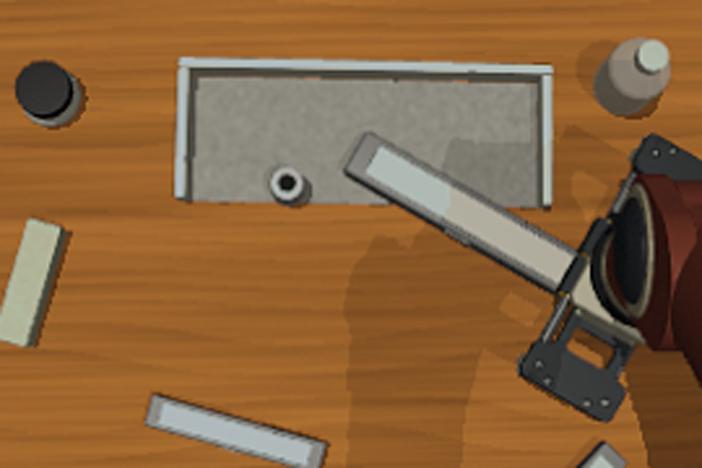

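View pics/j_scene.png

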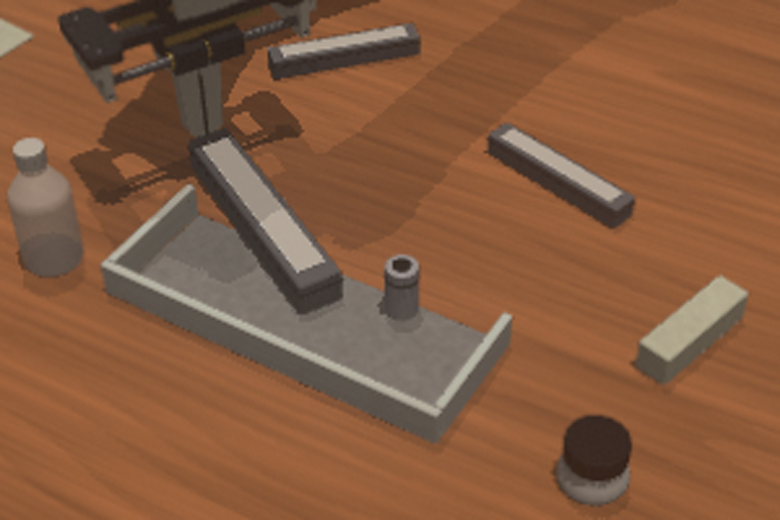

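The case slides straight: its +y end is at top crop (357,152), inside the bay and short of the post at (287,184).

```bash
python3 - <<'E'
from pts import *
d=vision.read_camera('top')
P=onplane(d,np.array([(370,131),(345,172),(500,206),(429,222)])/2.6+[150,110],.03)
print(tobay(P).round(1), tobay(P[:2].mean(0)))
# axis slope from the top edge (370,131)->(560,237)
Q=tobay(onplane(d,np.array([(370,131),(575,247),(345,172),(555,292)])/2.6+[150,110],.03))
for a,b in((0,1),(2,3)): v=Q[a]-Q[b]; print(np.degrees(np.arctan2(v[0],v[1])))
print(tobay(arm.get_obs()['ee_pos']))
E
```

```text
[[   4.8   -3.4]
 [ -26.9   15. ]
 [ -50.4 -102.4]
 [ -63.6  -48.8]] [-11.0189462    5.76498059]
28.59790871297391
28.82547743052275
[-110.58322029 -175.24505512]
```

>>> carry_out --targets '[[[3,5,0,0,0,0,0],[6,10,0,0,0,0,0],[9,15,0,0,0,0,0],[12,20,0,0,0,0,0],[15,25,0,0,0,0,0],[18,30,0,0,0,0,0],[21,35,0,0,0,0,0],[24,40,0,0,0,0,0],[27,45,0,0,0,0,0],[30,50,0,0,0,0,0]]]'

```text
clock: 14.03
ee_pos: [0.5213, -0.104, -0.012]
tool_rot: [[0.514, 0.858, -0.002], [0.858, -0.514, -0.002], [-0.002, -0.001, -1.0]]
force: [-3.0, -3.7, 4.5]
gripper_width: 0.0006
```

>>> carry_out --targets '[[[3,5,0,0,0,0,0],[6,10,0,0,0,0,0],[8,14,0,0,0,0,0],[8,14,0,0,0,0,0],[2,4,0,0,0,0,0]]]'

```text
clock: 14.45
ee_pos: [0.5264, -0.0949, -0.0121]
tool_rot: [[0.508, 0.861, 0.004], [0.861, -0.508, 0.004], [0.005, 0.001, -1.0]]
force: [-0.5, -0.2, -0.4]
gripper_width: 0.0006
```

```bash
python3 shot.py k top scene
```

```text
14.55 [ 0.5232 -0.0999 -0.0126] [-0.33 -0.84 -0.23] 0.00011312457483601308
```

View pics/k_top.png

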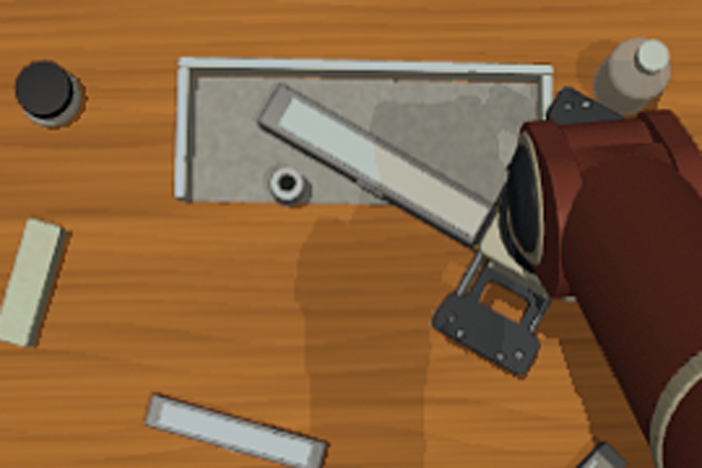

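View pics/k_scene.png

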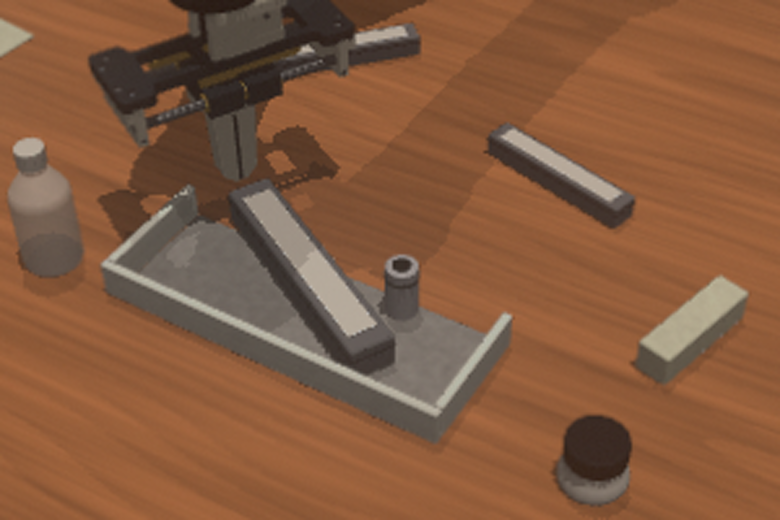

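The +y end is now behind the post. Measure, then push the other end round.

```bash
python3 - <<'E'
from pts import *
d=vision.read_camera('top')
pp=lambda l:onplane(d,np.array(l)/2.6+[150,110],.03)
P=pp([(283,85),(259,123)]); L=P.mean(0)[:2]; print('L bay',tobay(L),tobay(P))
Q=pp([(283,85),(505,208),(259,123),(475,245)])[:,:2]
v=(Q[0]-Q[1])+(Q[2]-Q[3]); u=v/np.linalg.norm(v); n=np.array([u[1],-u[0]]); print('u',u)
R=L-.2*u; print('R',R,tobay(R)); 
f=L-.18*u-.018*n; print('push pt',f,tobay(f))
s=vision.read_camera('scene'); print(tobay(onplane(s,np.array([(365,353),(394,338),(229,194),(272,182)])/2.6+[130,120],.03)))
E
```

```text
L bay [24.14630622 71.83536236] [[38.94946446 63.08070824]
 [ 9.34314797 80.59001648]]
u [0.50903654 0.86074491]
R [ 0.53507856 -0.08329644] [ -70.97921603 -104.10251593]
push pt [ 0.52976588 -0.05691888] [-77.30107285 -77.9474311 ]
[[  36.74024938   73.09376035]
 [  14.60644819   82.88496342]
 [ -51.51848406 -105.81241927]
 [ -80.23548714  -85.18551324]]
```

>>> carry_out --targets '[[[-6,-10,0,0,0,0,0],[-15,-18,0,0,0,5,0],[-35,-18,0,0,0,12,0],[-45,-5,0,0,0,18,0],[-43,15,0,0,0,24,0],[-36,36,0,0,0,29,0],[-30,36,0,0,0,29,0],[-24,36,0,0,0,29,0],[-18,36,0,0,0,29,0]]]'

```text
clock: 15.4
ee_pos: [0.5066, -0.0641, -0.0122]
tool_rot: [[0.034, 0.999, -0.0], [0.999, -0.034, -0.001], [-0.001, -0.0, -1.0]]
force: [0.1, -0.5, 0.2]
gripper_width: 0.0004
```

>>> carry_out --targets '[[[5,0,0,0,0,0,0],[10,0,0,0,0,0,0],[15,0,0,0,0,0,0],[20,-1,0,0,0,0,0],[25,-2,0,0,0,0,0],[30,-3,0,0,0,0,0],[35,-4,0,0,0,0,0],[40,-5,0,0,0,0,0],[40,-5,0,0,0,0,0]]]'

```text
clock: 16.15
ee_pos: [0.5482, -0.0679, -0.012]
tool_rot: [[0.032, 0.999, 0.003], [0.999, -0.032, 0.001], [0.001, 0.003, -1.0]]
force: [0.8, -0.4, 0.2]
gripper_width: 0.0004
```

```bash
python3 shot.py l top scene
```

```text
16.25 [ 0.5475 -0.0673 -0.012 ] [0.95 0.43 0.91] 0.000717409724574519
```

View pics/l_top.png

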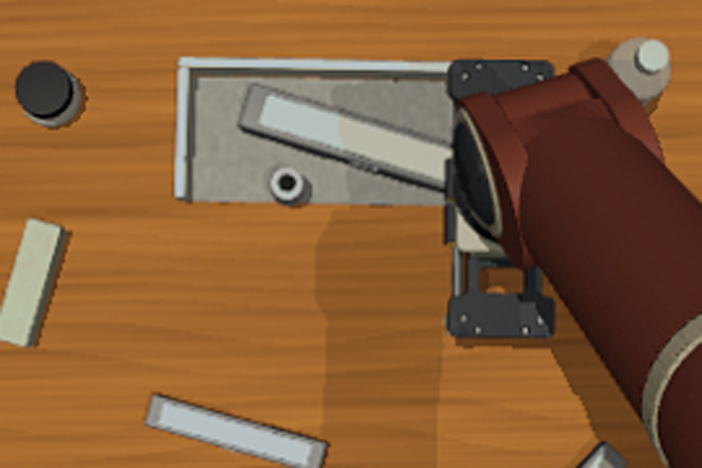

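View pics/l_scene.png

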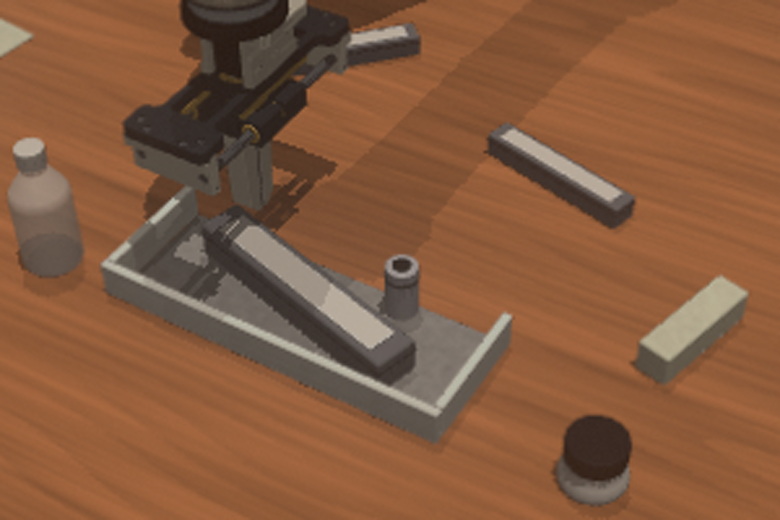

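>>> carry_out --targets '[[[5,0,0,0,0,0,0],[10,-1,0,0,0,0,0],[15,-1,0,0,0,0,0],[20,-2,0,0,0,0,0],[25,-2,0,0,0,0,0],[30,-2,0,0,0,0,0],[35,-2,0,0,0,0,0],[40,-2,0,0,0,0,0],[40,-2,0,0,0,0,0]]]'

```text
clock: 17.0
ee_pos: [0.588, -0.0697, -0.012]
tool_rot: [[0.032, 0.999, 0.002], [0.999, -0.032, 0.001], [0.001, 0.002, -1.0]]
force: [-0.8, 0.0, 0.3]
gripper_width: 0.0002
```

```bash
python3 shot.py m top scene
```

```text
17.1 [ 0.5874 -0.0692 -0.012 ] [0.74 0.28 1.03] 0.0006452604539660374
```

View pics/m_top.png

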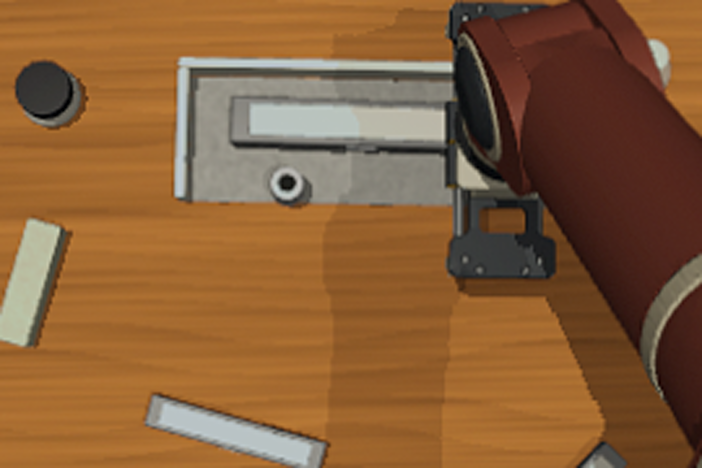

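View pics/m_scene.png

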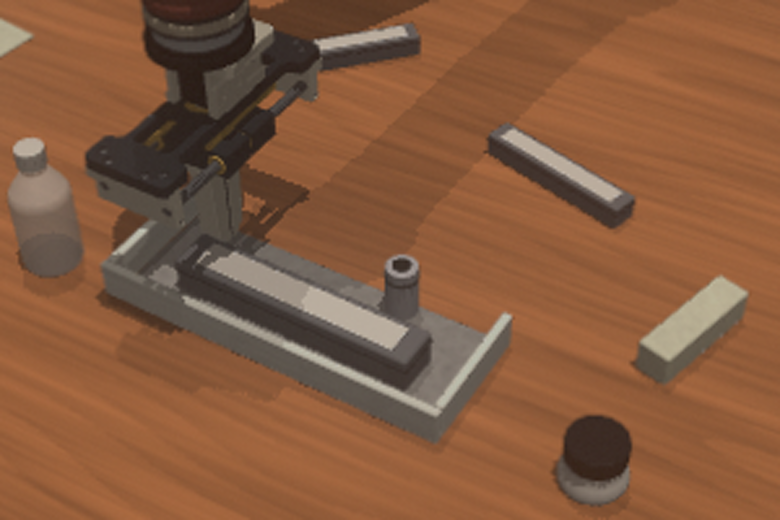

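The case is parallel to the back wall, about 18 mm off it, with the +y end behind the post. For the final push I'll use two open fingertips astride the case's middle, jaw along the bay's y.

>>> carry_out --targets '[[[-10,0,0,0,0,0,0],[-20,0,15,0,0,0,0],[-20,0,45,0,0,-5,0],[-20,8,70,0,0,-12,0.5],[-18,16,75,0,0,-19,1],[-15,24,75,0,0,-26,1],[-12,32,75,0,0,-33,1],[-8,40,75,0,0,-40,1],[-4,48,75,0,0,-47,1],[-1,56,75,0,0,-54,1]]]'

```text
clock: 17.93
ee_pos: [0.586, -0.0127, 0.0631]
tool_rot: [[0.83, 0.557, 0.002], [0.557, -0.83, 0.001], [0.002, 0.0, -1.0]]
force: [-0.9, -0.0, -0.4]
gripper_width: 0.0427
```

>>> carry_out --targets '[[[0,2,0,0,0,-7,1],[0,2,0,0,0,-14,1],[0,2,0,0,0,-21,1],[0,2,0,0,0,-28,1],[0,2,0,0,0,-35,1],[0,2,0,0,0,-36.5,1],[0,2,0,0,0,-36.5,1]]]'

```text
clock: 18.52
ee_pos: [0.5854, -0.0112, 0.0629]
tool_rot: [[0.999, -0.038, 0.001], [-0.038, -0.999, 0.0], [0.001, -0.0, -1.0]]
force: [0.6, 0.4, -0.7]
gripper_width: 0.0892
```

```bash
python3 - <<'E'
from pts import *
o=arm.get_obs();print(o['clock'],o['ee_pos'],o['tool_rot'].round(3).tolist(),o['gripper_width'],tobay(o['ee_pos']))
d=vision.read_camera('scene')
cv2.imwrite('pics/n.png',cv2.resize(d['img'][120:320,130:430][:,:,::-1],None,fx=2.6,fy=2.6,interpolation=cv2.INTER_CUBIC))
E
```

```text
18.5167 [ 0.58542921 -0.01115968  0.06288327] [[0.999, -0.038, 0.001], [-0.038, -0.999, 0.0], [0.001, -0.0, -1.0]] 0.08918687591895064 [-23.43385464 -30.08278558]
```

View pics/n.png

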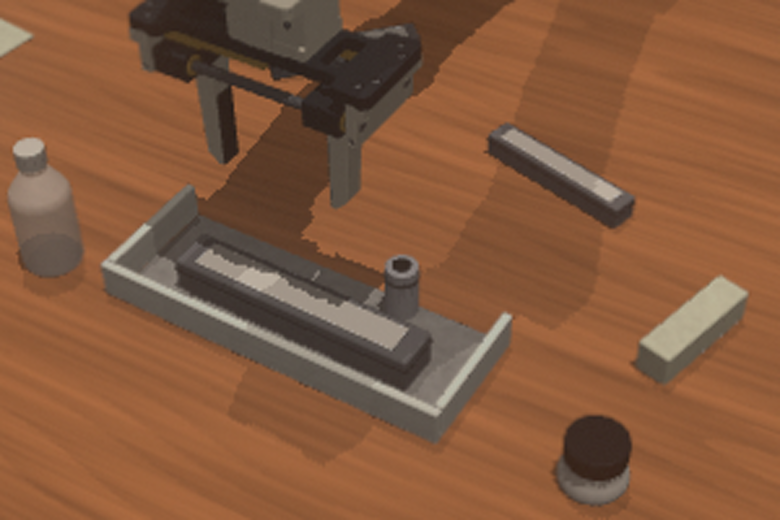

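>>> carry_out --targets '[[[0,0,-25,0,0,0,1],[0,0,-50,0,0,0,1],[0,0,-68,0,0,0,1],[0,0,-75,0,0,0,1],[5,0,-75,0,0,0,1],[10,0,-75,0,0,0,1],[14,-1,-75,0,0,0,1],[18,-1,-75,0,0,0,1],[21,-1,-75,0,0,0,1],[24,-1,-75,0,0,0,1]]]'

```text
clock: 19.4
ee_pos: [0.6095, -0.013, -0.0116]
tool_rot: [[0.999, -0.041, 0.0], [-0.041, -0.999, -0.0], [0.0, 0.0, -1.0]]
force: [-2.7, 0.2, -0.1]
gripper_width: 0.0931
```

>>> carry_out --targets '[[[2,0,0,0,0,0,1],[4,0,0,0,0,0,1],[4,0,0,0,0,0,1]]]'

```text
clock: 19.65
ee_pos: [0.6137, -0.013, -0.012]
tool_rot: [[0.999, -0.041, 0.001], [-0.041, -0.999, -0.0], [0.001, 0.0, -1.0]]
force: [-1.2, -0.4, -0.6]
gripper_width: 0.093
```

```bash
python3 shot.py p scene top; python3 -c "
from loc import *
print(tobay(arm.get_obs()['ee_pos']))"
```

```text
19.75 [ 0.6137 -0.013  -0.0121] [-0.93 -0.31 -1.21] 0.09314477523435423
[  4.84509244 -30.79143058]
```

View pics/p_scene.png

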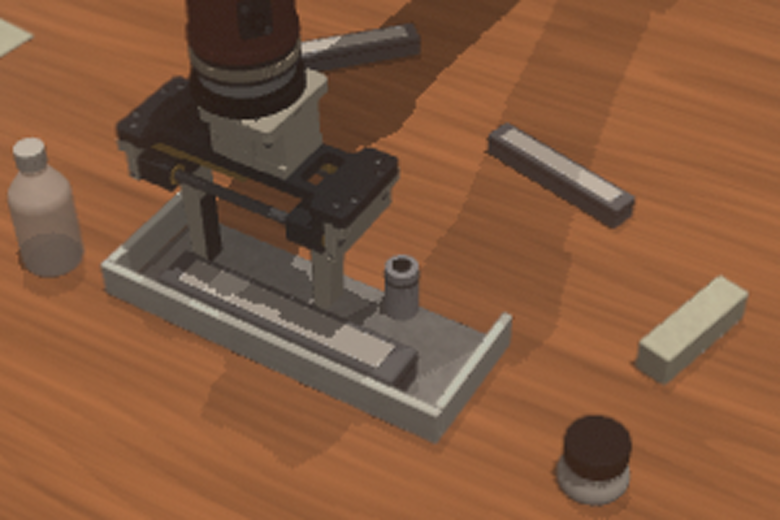

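Nearly there. Ease forward until the force shows wall contact.

>>> carry_out --targets '[[[1,0,0,0,0,0,1],[2,0,0,0,0,0,1],[3,0,0,0,0,0,1],[3,0,0,0,0,0,1]]]'

```text
clock: 20.08
ee_pos: [0.6161, -0.013, -0.0121]
tool_rot: [[0.999, -0.04, -0.0], [-0.04, -0.999, -0.0], [-0.0, 0.0, -1.0]]
force: [-3.1, -0.2, 1.5]
gripper_width: 0.0929
```

>>> carry_out --targets '[[[1,0,0,0,0,0,1],[2,0,0,0,0,0,1],[2,0,0,0,0,0,1]]]'

```text
clock: 20.33
ee_pos: [0.616, -0.013, -0.0122]
tool_rot: [[0.999, -0.04, -0.005], [-0.04, -0.999, 0.0], [-0.005, 0.0, -1.0]]
force: [-6.2, -0.3, 4.4]
gripper_width: 0.0929
```

>>> carry_out --targets '[[[1,0,0,0,0,0,1],[2,0,0,0,0,0,1],[2,0,0,0,0,0,1],[2,0,0,0,0,0,1]]]'

```text
clock: 20.67
ee_pos: [0.6161, -0.0131, -0.0122]
tool_rot: [[0.999, -0.039, -0.008], [-0.039, -0.999, 0.0], [-0.008, 0.0, -1.0]]
force: [-9.0, -1.0, 7.6]
gripper_width: 0.0928
```

```bash
python3 -c "
from h import *
o=arm.get_obs();print(o['ee_pos'],o['force'],o['wrist_torque'])
d=vision.read_camera('scene')
cv2.imwrite('pics/q.png',cv2.resize(d['img'][190:290,165:310][:,:,::-1],None,fx=5,fy=5,interpolation=cv2.INTER_CUBIC))"
```

```text
[ 0.61608379 -0.01305505 -0.0121927 ] [-9.04663354 -1.01444119  7.60738056] [0.27362648 2.05933722 0.45881649]
```

View pics/q.png

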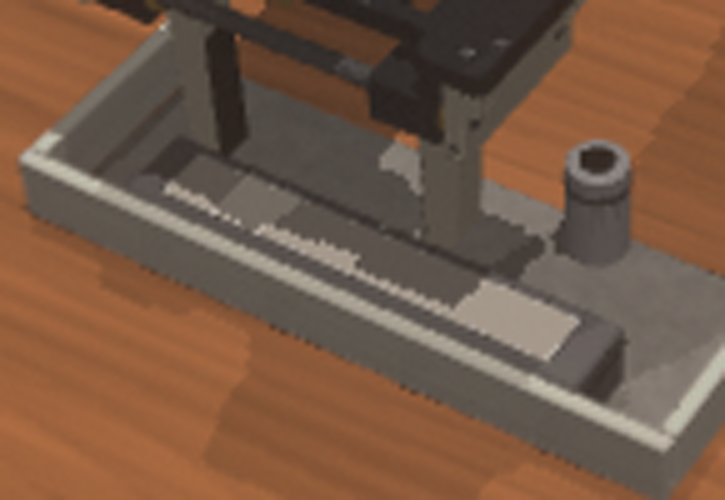

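The case is stalled against the wall and looks flush along its length. Back off, lift clear, and check from above.

>>> carry_out --targets '[[[-8,0,0,0,0,0,1],[-16,1,0,0,0,0,1],[-16,1,0,0,0,0,1],[-16,1,25,0,0,0,1],[-16,1,60,0,0,0,1],[-16,1,100,0,0,0,1],[-50,1,120,0,0,0,1],[-85,1,120,0,0,0,1],[-120,1,120,0,0,0,1],[-150,1,120,0,0,0,1]]]'

```text
clock: 21.55
ee_pos: [0.4696, -0.0119, 0.1087]
tool_rot: [[0.999, -0.041, 0.004], [-0.041, -0.999, 0.0], [0.004, -0.0, -1.0]]
force: [0.1, -0.4, 0.0]
gripper_width: 0.0927
```

>>> carry_out --targets '[[[-5,-40,0,0,0,0,1],[-5,-80,0,0,0,0,1],[0,-120,0,0,0,0,1],[5,-160,0,0,0,0,1],[0,-200,0,0,0,0,1],[0,-240,0,0,0,0,1],[0,-250,0,0,0,0,1]]]'

```text
clock: 22.13
ee_pos: [0.4698, -0.2718, 0.1086]
tool_rot: [[0.999, -0.052, 0.003], [-0.052, -0.999, -0.008], [0.004, 0.008, -1.0]]
force: [0.2, -0.9, -0.0]
gripper_width: 0.0928
```

```bash
python3 shot.py r top scene
```

```text
22.2333 [ 0.4704 -0.266   0.1081] [-0.16  0.91  0.33] 0.09292397096842125
```

View pics/r_top.png

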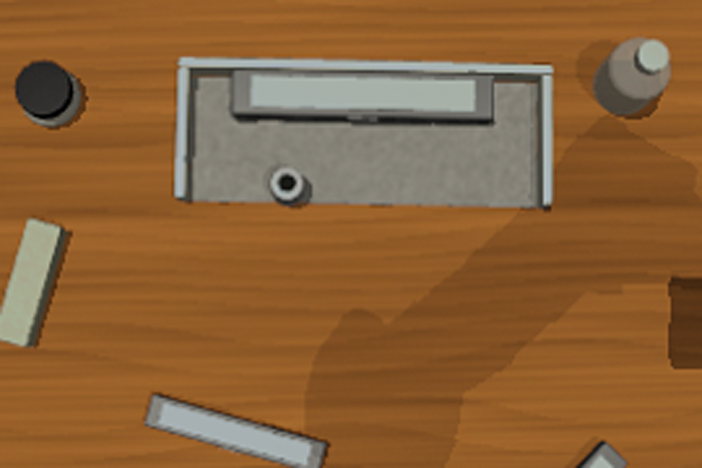

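View pics/r_scene.png

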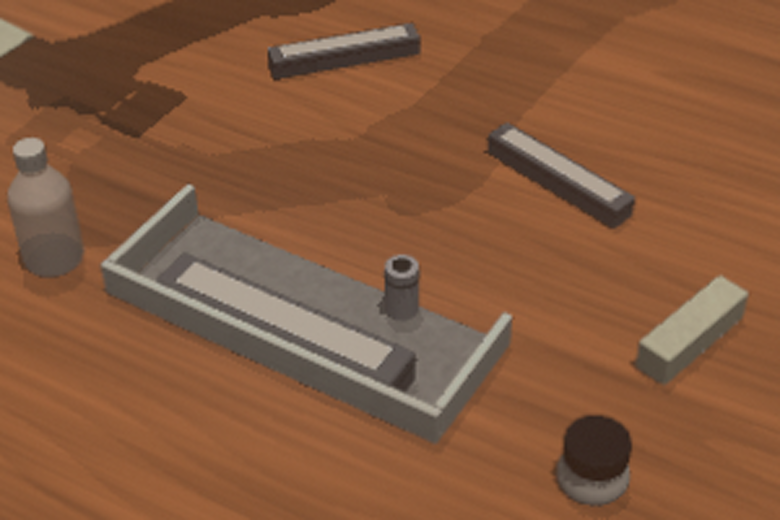

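```bash
python3 - <<'E'
from pts import *
d=vision.read_camera('top'); im=d['img']; a=np.load('top0.npy')
case([(233,70),(493,74),(493,122),(233,117)],d)
for nm,(x0,x1,y0,y1) in dict(jar=(150,190,125,165),buffer=(140,185,190,250),bottle=(375,415,120,160)).items():
    f=lambda i:cv2.findContours(notwood(i[y0:y1,x0:x1].copy()),0,2)[0]
    print(nm,[np.round(cv2.minAreaRect(max(f(i),key=cv2.contourArea))[0],1) for i in(a,im)])
cv2.imwrite('pics/s.png',cv2.resize(im[125:170,215:370][:,:,::-1],None,fx=5,fy=5,interpolation=cv2.INTER_CUBIC))
E
```

```text
L,w 0.1976 0.0367 ctr [0.6421 0.0188] u [0.035 0.999] bay ctr [32.1  2. ] theta -0.2
left [0.6456 0.1188] [ 31.7 102.1] right [ 0.6386 -0.0811] [ 32.4 -98. ]
axis-to-post clearance 41.4
jar [array([18.2, 20.4]), array([18.2, 20.4])]
buffer [array([21. , 28.5]), array([21. , 28.5])]
bottle [array([18.3, 18.2]), array([18.3, 18.2])]
```

View pics/s.png

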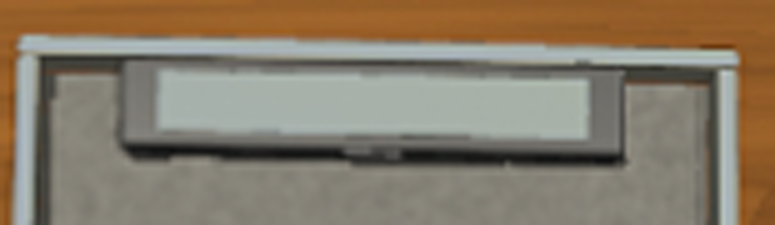

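The case centre is at bay x = 32.1 mm (the ideal is 32) and it lies within 0.2° of the wall. The jar, block and bottle have not moved. Handing in.

```bash
python3 -c "
from bench import arm
arm.job_done(); print(arm.get_obs()['clock'])"
```

```text
the job is handed in; nothing more can be done
the job is handed in; nothing more can be done
```

The file case now lies along the bay's back wall, and I handed the job in at about 22 s. I pushed its +y end to angle it about 29°, then gave it a short sideways push with both open fingertips to gain room past the post. Next I pushed it along its length until the +y end was behind the post, pushed the -y end round, and pressed it against the back wall.

**Last checks:**
- **Case position:** its centre is at bay x ≈ 32.1 mm (exact contact would be 32.0) and y ≈ +2 mm, within about 0.2° of the wall. In the last enlarged view the -y end may sit up to about 1 mm further off the wall than the +y end.
- **Wall contact:** the case stalled against the wall at about 9 N, the largest horizontal force reading I saw.
- **Other things:** the jar, buffer block and bottle show no shift in the top view between the first and last pictures. The arm was clear of everything when I handed in.

**What failed or disagreed:**
- **First push:** it passed over the lid without moving the case, because the fingertips were really about 27 mm higher than the reported tool height. I found this in the scene camera and lowered the tool to match.
- **Camera mismatch:** positions picked by hand from the two cameras differed by 5–10 mm in x, so I relied on the top view, whose sizes matched the ones given.

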